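# Drop the carving template onto its locating pins

### The job

Fit the loose plywood template onto the carving panel: round hole over the taller steel pin, slot over the shorter one, lying fully flat on the panel, then let go of it. The pins were set by eye, so feel for them, and keep the pressure light: the template must slide and drop on, never be forced down. Leave the tools and carvings lying around undisturbed.

Things in the scene. Friction and masses are not known exactly. Their poses are not given: they have to be found in the camera images.
- template: loose plywood plate 90 (x) x 200 (y) x 6 mm, 0.14 to 0.23 kg, starting flat on the bench. Bar handle on top at the middle: 22 mm wide (x), 60 long (y), 30 high (top 36 mm above the underside). Six rectangular stencil windows beside it. Origin: centre of underside, z up. Pushed at one end it can tilt or turn a little between the finger pads
- round_hole (a point): centre of the template's round hole at its underside, at template (0, +75, 0) mm; 12 mm in diameter, right through
- slot (a point): centre of the template's slot at its underside, at template (0, -75, 0) mm; 12 mm wide (x), 20 mm long (y), right through
- panel: pale board 220 (x) x 280 (y) x 32 mm, fixed between two cleats 20 mm high; shallow relief in its +x half. Origin under its centre, z up. In its near (-x) half stand two fixed steel pins, 10 mm in diameter and 150 mm apart, the last 2 mm tapering to a 7 mm flat tip: the taller (+y end) rises 12 mm above the top face, the shorter 6 mm. With both pins in, the template lies flat on the face
- spot_tall (a point): where the taller pin was meant to stand, on the panel's top face at panel (-45, +75, 32) mm; axes as the panel's. The pair of pins was set by eye: its middle is up to 7 mm off along x and up to 7 mm along y, and it is turned up to 0.05 rad about that middle, so this pin is up to 11 mm off along x and 7 mm along y
- spot_short (a point): where the shorter pin was meant to stand, on the panel's top face at panel (-45, -75, 32) mm; axes as the panel's. The real pin is off with its pair: up to 11 mm along x and 7 mm along y
- palm_gouge: bystander: short palm gouge (wooden handle 55 mm, steel blade 60 mm, 28 mm high) lying on the panel's free half; origin under the joint of handle and blade, blade along +x. Leave it where it lies.
- gouge_a: bystander: wood gouge, 210 mm long and 28 mm high, lying at the near left of the bench; origin under the joint of handle and blade, blade along +x
- gouge_b: bystander: wide gouge, 210 mm long and 28 mm high, lying at the left of the bench; origin under the joint of handle and blade, blade along +x
- mallet: bystander: round carver's mallet standing on its head, 86 mm across, 230 mm high; origin at the centre of its underside
- oilstone: bystander: oilstone in a wooden holder, 75 x 210 x 30 mm; origin under its centre
- goat: bystander: small carved wooden goat, about 85 mm long and 105 mm high; origin on the bench under its body
- offcut: bystander: wooden offcut 90 x 50 x 35 mm beyond the panel; origin under its centre

How it is judged:
By the outcome, as a careful person would: the job done as asked, in the order asked, and still so for the second after the job is handed in, with the robot touching nothing.
It also fails if it takes over 72 s, if anything falls off the work surface, if the arm or the gripper's body presses on something with over 40 N, if the wrist force passes 120 N, or if a joint passes its speed limit or range.

### The arm

A 6-joint arm with a two-finger parallel gripper is mounted at the origin on the work surface. World frame = base frame: x ahead of the robot, y to its left, z up, the work surface at z = 0. Lengths are in mm, angles in rad, forces in N, time in s.
With the tool pointing down it reaches from about 250 to 775 mm from the base axis. Payload 4 kg.
Tool frame: the origin (TCP) lies at the very end of the fingers, on their centre line; the grasp point (between the pads) lies r.pinch_z behind it (r.pinch_z is the distance from the TCP to the grasp point, in mm); z points along the fingers, y is the line along which they close (so a half turn about z gives the same grasp; the last joint's range is limited). The gripper opens to 94 mm and grips with 3 to 60 N. Pads are 16 mm wide; open, the fingers measure 119 mm over their backs; the gripper's body (75 mm by 177 mm) begins 78 mm behind the grasp point.
Start: joints at [-1.257, 0.087, 1.371, -0, 1.684, -0.103], TCP at [222.661, -502.937, 174.806] pointing down, gripper open.
Joint ranges: [-3.1, 3.1], [-0.76, 2.03], [0.27, 2.55], [-1.08, 4.22], [0.17, 2.65], [-2.57, 2.57]. Speed limits (rad/s): [2.79, 2.79, 3.14, 3.14, 3.14, 3.14].

### API

Orientations are given as a 3x3 rotation matrix whose columns are the frame's x, y, z axes.
In Python, from station import readout, capture, get_calibration, finish_job, spotter, r gives the robot as it stands.
- The arm moves only by the tool drive_tool, never from a script. Its argument "series" is a list that holds one entry, the list of rows, each a list of 5 numbers: the shift along the tool's x, y, z in cm, then the turn about the tool's z in rad, then the finger opening in cm, from 0 to 9.4. A call has 1 to 5 rows; each row shifts and turns the commanded pose from where the row before left it, along the tool's axes as they then stand; what a row does not reach is not made up. A row lasts 1/12 s, in which the tool goes at most 41.7 mm and 7.16 degrees, less where a joint would pass 70% of its speed; a pose out of reach is approached as far as the arm can. A call with a gripper value outside its range is refused whole. The fingers move at their own pace and stop on an object; "grip_force" is the grip in N (left out, the last holds). Time passes only in rows, so rows that do not move let the fingers close. It gives the time, the measured TCP pose, the force, the opening and the grip force at its end, in the units of the state.
- readout.observe(): the state, without advancing time (a new reading comes with each control period).
- capture(name): name is "side" or "top"; returns (picture, depth): 420x560x3 uint8, blue, green, red; 420x560 float32, mm along the optical axis (not along the pixel's ray), 0 where there is no reading.
- get_calibration(name): a dict with "fx", "fy", "cx", "cy" (pixels), "k1" (the pictures are not rectified: a ray, as slopes to the right and down, at radius r is drawn at 1 + k1 r^2 times it, then the intrinsics apply), "world_from_camera" (4x4, takes a point from camera to world coordinates). Camera axes: x right, y down, z forward; pixel columns grow to the right and rows downward; lengths in mm; the calibration is good to about 2 mm. A picture is of the moment at which its call begins. get_calibration takes no time and is no camera call.
- finish_job(): hands the job in; it is judged then, once.
Trained networks look in the newest picture that a camera, given by its name, has taken for a name from the list of things; names that differ only in an ending like _2 or _b are one class to them, and where a whole thing is asked for, a point or a joint stands for the part that bears it (a point fixed in the world has none). Each returns a list of dicts, best first, with "score" (0 to 1); they miss things now and then, are a little off and sometimes report something else, mostly with a low value. They report only what shows in the picture. A call takes as long as a camera call.
- spotter.cut_out(camera, name): "pixels" (420x560 bool, what is visible of it) and "bbox" ([left, top, width, height] in pixels, round what is visible of it).
- spotter.mark_of(camera, name): "pixel" ([column, row] in pixels: a listed point, or the origin of a listed thing).
The state is a dict: "time_s": time; "joints": joint angles; "qvel": joint speeds; "joint_efforts": joint torques, N m; "ee_pos": TCP position; "tool_rot": TCP orientation; "wrist_force": force on the tool from outside, world axes, zero at the start; "moment": the same for the moment, N m; "opening": opening from 0.0 (shut) to 1.0 (fully open); "finger_force": force on a finger pad.
Only numpy, scipy, OpenCV 4.12 (cv2) and the standard library are available. Lean on these libraries where they do the work, as an engineer would, in place of code of your own. Each camera call takes 0.05 s, during which the arm holds its last target. There are 200 camera calls.

## Working session

There is one attempt and no reset: what is moved stays moved. The work goes in short steps, Python scripts to look and compute and a tool call to move; the robot and the scene stay as the last step left them, time stands still between calls to the robot, and variables do not carry over. Pictures are saved under pics/ and viewed, at most 10 in all, crops included, and the job is handed in when it is done.

Besides the shell and the picture viewer there is one more tool, called after "Emit:" in YAML: its name, and indented under it one key for each argument. drive_tool: Moves the arm, as the interface text tells. Its arguments: {"type":"object","properties":{"series":{"type":"array","items":{"type":"array","items":{"type":"array","items":{"type":"number"}}}},"grip_force":{"type":"number"}},"required":["series"]}

```bash
mkdir -p pics; cat > h.py <<'E'
import numpy as np, cv2
from station import readout, capture, get_calibration, finish_job, spotter, r
def pts(cam, uv, depth=None, z=None):
    c=get_calibration(cam); uv=np.atleast_2d(np.float64(uv))
    d=(uv-[c['cx'],c['cy']])/[c['fx'],c['fy']]
    s=d.copy()
    for _ in range(20): s=d/(1+c['k1']*(s**2).sum(1,keepdims=True))
    ray=np.c_[s,np.ones(len(s))]; T=np.array(c['world_from_camera'])
    if depth is not None: return (ray*np.reshape(depth,(-1,1)))@T[:3,:3].T+T[:3,3]
    w=ray@T[:3,:3].T; k=(z-T[2,3])/w[:,2]; return w*k[:,None]+T[:3,3]
def proj(cam,P):
    c=get_calibration(cam);T=np.array(c['world_from_camera']);p=(np.atleast_2d(P)-T[:3,3])@T[:3,:3]
    s=p[:,:2]/p[:,2:];s=s*(1+c['k1']*(s**2).sum(1,keepdims=True));return s*[c['fx'],c['fy']]+[c['cx'],c['cy']]
E
python3 - <<'E'
from h import *
np.set_printoptions(precision=1,suppress=True)
print(r.pinch_z, readout.observe())
for cam in('top','side'):
    im,d=capture(cam); cv2.imwrite(f'pics/{cam}0.png',im); np.save(f'{cam}0.npy',d)
    print(cam,np.array(get_calibration(cam)['world_from_camera']))
    for n in('template','round_hole','slot','panel','spot_tall','spot_short','palm_gouge','goat','mallet','oilstone','gouge_a'):
        m=spotter.mark_of(cam,n)[:2]
        for q in m:
            u=q['pixel'];dd=d[int(u[1]),int(u[0])];print(n,round(q['score'],2),np.array(u),pts(cam,u,dd)[0])
E
```

```text
18.8 {'time_s': 0.0, 'joints': array([-1.3,  0.1,  1.4,  0. ,  1.7, -0.1]), 'qvel': array([-0.,  0.,  0.,  0.,  0., -0.]), 'joint_efforts': array([ -0. , -34. , -30.2,   0.1,   0. ,  -0. ]), 'ee_pos': array([ 222.5, -502.3,  173.6]), 'tool_rot': array([[ 0.9,  0.4, -0. ],
       [ 0.4, -0.9,  0. ],
       [ 0. , -0. , -1. ]]), 'wrist_force': array([ 0.2, -0. ,  0.8]), 'moment': array([-0.,  0., -0.]), 'finger_force': 0.0, 'opening': 0.99903808423387}
top [[  -0.    -1.     0.1  461.5]
 [  -1.     0.    -0.     8. ]
 [   0.    -0.1   -1.  1194. ]
 [   0.     0.     0.     1. ]]
template 0.84 [348.2 224.7] [ 531.7 -184.8   39. ]
template 0.19 [194.8 199.1] [600.8 219.6  54.3]
round_hole 0.74 [346.  248.6] [ 468.7 -182.5    8.1]
slot 0.79 [348.5 193.8] [ 618.6 -193.     6.9]
slot 0.46 [152.  296.5] [346.8 334.7  25.3]
panel 0.88 [225.  228.1] [525.3 142.5  33.3]
spot_tall 0.57 [195.3 241. ] [491.8 221.7  28.6]
spot_short 0.81 [251.3 241.7] [488.8  72.8  30.6]
palm_gouge 0.78 [196.5 198.7] [602.  215.4  53.2]
goat 0.61 [442.1 185. ] [ 643.2 -457.4   -3.1]
mallet 0.69 [ 99.8 253.6] [460.2
[... 346 characters left out ...]
 0.    0.    1. ]]
template 0.76 [297.3 183.3] [ 541.5 -182.5    5.7]
round_hole 0.9 [321.2 185.7] [ 467.7 -186.7   -1.6]
slot 0.96 [273.8 180.6] [ 614.9 -189.5    4.8]
panel 0.59 [294.8 267.7] [523.6 171.   28.6]
spot_tall 0.66 [304.  287.1] [496.7 233.6  33.1]
spot_tall 0.64 [274.1 179.6] [ 615.5 -204.1   -3.4]
spot_short 0.89 [309.8 238.3] [491.1  71.7  34.6]
palm_gouge 0.69 [262.1 281.5] [598.7 234.4  44.1]
palm_gouge 0.42 [208.5 198.9] [791.1 -58.9  32. ]
goat 0.79 [273.6 132.2] [ 643.9 -458.2   -1.2]
goat 0.33 [209.6 200.7] [785.  -47.1  36.3]
oilstone 0.62 [334.9 137.2] [ 430.3 -406.7   28.7]
gouge_a 0.96 [236.3 381.5] [624.8 489.2  18.1]
gouge_a 0.73 [366.7 336.6] [344.6 351.3  16.2]
```

View images.

```bash
python3 - <<'E'
from h import *
im=cv2.imread('pics/top0.png'); a=cv2.resize(im[160:310,150:400],(800,480),interpolation=cv2.INTER_CUBIC); cv2.imwrite('pics/t1.png',a)
im=cv2.imread('pics/side0.png'); a=cv2.resize(im[150:330,180:420],(800,600),interpolation=cv2.INTER_CUBIC); cv2.imwrite('pics/s1.png',a)
E
```

```text
(no output)
```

View pics/top0.png

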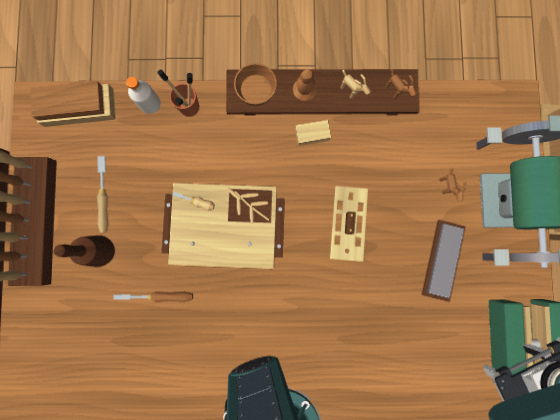

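View pics/t1.png

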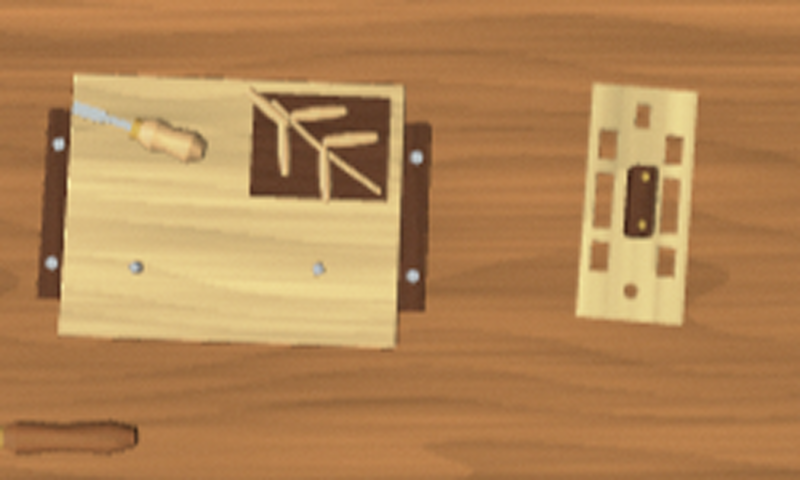

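View pics/s1.png

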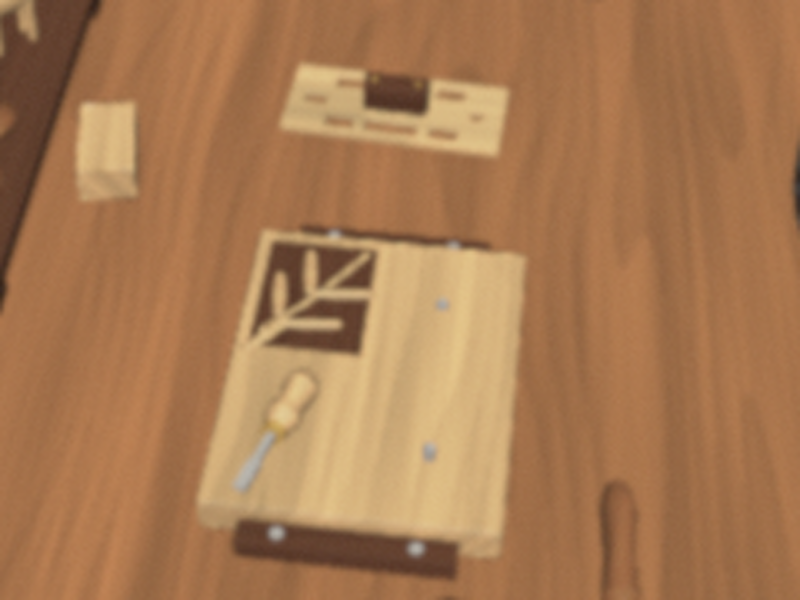

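Top crop: the panel's left half has two pins at full-picture pixels ≈(193,243) tall and (249.4,244) short; the template has its round hole at the near end (347,250). The side crop agrees with pins at (309,286) and (313,241). Now sub-pixel measurement.

```bash
python3 - <<'E'
from h import *
np.set_printoptions(precision=2,suppress=True)
from scipy.optimize import least_squares
def blob(cam,u,rad=7):
    im=cv2.imread(f'pics/{cam}0.png').astype(float);x,y=map(int,u)
    p=im[y-rad:y+rad+1,x-rad:x+rad+1]; s=p[...,0]-p[...,2]  # blueness
    s=s-np.median(s); s[s<0.35*s.max()]=0
    n,l,_,c=cv2.connectedComponentsWithStats((s>0).astype('uint8')); k=l[np.unravel_index(s.argmax(),s.shape)]; s[l!=k]=0
    Y,X=np.mgrid[-rad:rad+1,-rad:rad+1]; return np.array([x+(X*s).sum()/s.sum(),y+(Y*s).sum()/s.sum()])
for n,t,s,h in(('tall',(193,243),(309,286),40),('short',(249,244),(313,241),36)):
    a,b=blob('top',t),blob('side',s)
    P=least_squares(lambda P:np.r_[proj('top',P)[0]-a,proj('side',P)[0]-b],[480,150,40]).x
    print(n,a,b,'tri',P,'top@h',pts('top',a,z=h)[0],'side@h',pts('side',b,z=h)[0])
from station import spotter
capture('top');capture('side')
for cam in('top','side'):
  for n,z in(('template',6),('panel',32)):
    m=spotter.cut_out(cam,n)[0]; k=m['pixels'].astype('uint8')
    if cam=='side' : k=cv2.morphologyEx(k,cv2.MORPH_CLOSE,np.ones((9,9)))
    c=max(cv2.findContours(k,0,1)[0],key=cv2.contourArea)[:,0]
    W=pts(cam,c,z=z)[:,:2].astype('float32'); print(cam,n,m['score'],m['bbox'],cv2.minAreaRect(W))
# handle: dark pixels within the template, by top depth
d=np.load('top0.npy');V,U=np.mgrid[180:270,325:375]
w=pts('top',np.c_[U.ravel(),V.ravel()],d[180:270,325:375].ravel());print('bench z',np.median(w[:,2]))
h=w[w[:,2]>26];print('handle',len(h),h.mean(0),cv2.minAreaRect(h[:,:2].astype('float32')))
im=cv2.imread('pics/top0.png')[180:270,325:375].astype(float).sum(2)
for n,u in(('round',(347,250)),('slot',(350.6,195.5))):
    x,y=int(u[0])-325,int(u[1])-180; p=im[y-5:y+6,x-5:x+6]; s=np.median(p)-p; s[s<.3*s.max()]=0
    Y,X=np.mgrid[-5:6,-5:6]; q=[x+325+(X*s).sum()/s.sum(),y+180+(Y*s).sum()/s.sum()];print(n,q,pts('top',q,z=3)[0])
E
```

```text
tall [192.04 243.05] [308.41 285.16] tri [486.27 228.94  35.87] top@h [486.15 228.16  40.  ] side@h [486.28 232.13  40.  ]
short [248.96 243.56] [312.22 240.76] tri [484.08  78.85  33.37] top@h [483.81  78.69  36.  ] side@h [484.29  81.27  36.  ]
top template 0.8 [331.1, 187.0, 38.8, 75.0] ((537.242919921875, -192.82017517089844), (92.88848876953125, 199.2880859375), 84.48863983154297)
top panel 0.65 [161.9, 183.2, 122.9, 86.6] ((532.6060791015625, 148.16778564453125), (322.52264404296875, 224.3003387451172), 87.42303466796875)
side template 0.92 [265.1, 170.2, 69.3, 26.0] ((538.0947875976562, -190.71820068359375), (101.25848388671875, 200.73248291015625), 84.92103576660156)
side panel 0.93 [242.1, 219.9, 99.5, 104.3] ((534.353271484375, 167.9360809326172), (333.6597595214844, 224.328125), 87.50520324707031)
bench z 2.2005589290236003
handle 209 [ 531.47 -177.03  118.55] ((492.1617126464844, -109.29019927978516), (58.69054412841797, 235.14918518066406), 28.646886825561523)
round [np.float64(346.49792776791), np.float64(250.62048549437537)] [ 463.22 -184.59    3.  ]
slot [np.float64(350.352088498951), np.float64(195.82510013351134)] [ 613.5  -198.64    3.  ]
```

```bash
cat >> h.py <<'E'
def go(x,y,z=None,yaw=None):
    s=readout.observe();R=np.array(s['tool_rot']);p=np.array(s['ee_pos']);t=np.array([x,y,p[2] if z is None else z])
    a=np.arctan2(R[1,0],R[0,0]);print('t',round(s['time_s'],2),'pos',p.round(2),'yaw',round(a,4),'tilt',R[2,:2].round(4),'q6',s['joints'][5].round(2),'open',round(s['opening']*94,1),'F',np.round(s['wrist_force'],1),'M',np.round(s['moment'],2))
    print('move cm',(R.T@(t-p)/10).round(3),'turn',None if yaw is None else round(-((yaw-a+np.pi)%(2*np.pi)-np.pi),4))
E
python3 -c "
from h import *
go(538.3,-191.6,174,3.048)"
```

```text
t 1.5 pos [ 222.69 -502.94  174.82] yaw 0.4168 tilt [0.     0.0001] q6 -0.1 open 93.8 F [ 0.2  0.1 -0.7] M [ 0.01 -0.01 -0.  ]
move cm [ 41.464 -15.691   0.081] turn -2.6312
```

Emit:
drive_tool:
  series:
    - [[3.4, -1.3, 0, 0, 6], [3.4, -1.3, 0, 0, 6], [3.4, -1.3, 0, 0, 6], [3.4, -1.3, 0, 0, 6], [3.4, -1.3, 0, 0, 6]]

```text
time_s: 1.92
ee_pos: [352.7, -373.5, 175.0]
tool_rot: [[0.915, 0.404, 0.0], [0.404, -0.915, -0.0], [0.0, 0.001, -1.0]]
wrist_force: [1.1, -0.6, 0.1]
opening: 0.682
finger_force: 0.0
```

Emit:
drive_tool:
  series:
    - [[3.4, -1.3, 0, 0, 6], [3.4, -1.3, 0, 0, 6], [3.4, -1.3, 0, 0, 6], [3.4, -1.3, 0, 0, 6], [3.4, -1.3, 0, 0, 6]]

```text
time_s: 2.33
ee_pos: [482.0, -244.9, 175.0]
tool_rot: [[0.914, 0.405, 0.001], [0.405, -0.914, -0.0], [0.0, 0.001, -1.0]]
wrist_force: [0.2, -1.4, 0.2]
opening: 0.639
finger_force: 0.0
```

Emit:
drive_tool:
  series:
    - [[3.7, -1.3, 0, 0, 6], [3.7, -1.3, 0, 0, 6], [0, 0, 0, -0.12, 6], [0, 0, 0, -0.12, 6], [0, 0, 0, -0.12, 6]]

```text
time_s: 2.75
ee_pos: [538.6, -191.7, 174.5]
tool_rot: [[0.707, 0.707, -0.001], [0.707, -0.707, 0.0], [-0.0, -0.0, -1.0]]
wrist_force: [-0.1, 0.5, -1.0]
opening: 0.64
finger_force: 0.0
```

Emit:
drive_tool:
  series:
    - [[0, 0, 0, -0.12, 6], [0, 0, 0, -0.12, 6], [0, 0, 0, -0.12, 6], [0, 0, 0, -0.12, 6], [0, 0, 0, -0.12, 6]]

```text
time_s: 3.17
ee_pos: [538.1, -192.7, 174.8]
tool_rot: [[0.187, 0.982, -0.0], [0.982, -0.187, -0.0], [-0.0, -0.0, -1.0]]
wrist_force: [0.6, 0.6, 0.3]
opening: 0.637
finger_force: 0.0
```

Emit:
drive_tool:
  series:
    - [[0, 0, 0, -0.12, 6], [0, 0, 0, -0.12, 6], [0, 0, 0, -0.12, 6], [0, 0, 0, -0.12, 6], [0, 0, 0, -0.12, 6]]

```text
time_s: 3.58
ee_pos: [538.1, -192.7, 174.8]
tool_rot: [[-0.4, 0.916, -0.0], [0.916, 0.4, -0.0], [-0.0, -0.0, -1.0]]
wrist_force: [1.0, 0.4, 0.6]
opening: 0.639
finger_force: 0.0
```

Emit:
drive_tool:
  series:
    - [[0, 0, 0, -0.12, 6], [0, 0, 0, -0.12, 6], [0, 0, 0, -0.12, 6], [0, 0, 0, -0.12, 6], [0, 0, 0, -0.12, 6]]

```text
time_s: 4.0
ee_pos: [538.1, -192.7, 174.8]
tool_rot: [[-0.848, 0.53, 0.0], [0.53, 0.848, -0.0], [-0.0, -0.0, -1.0]]
wrist_force: [0.0, -1.1, 0.4]
opening: 0.638
finger_force: 0.0
```

Emit:
drive_tool:
  series:
    - [[0, 0, 0, -0.12, 6], [0, 0, 0, -0.12, 6], [0, 0, 0, -0.12, 6], [0, 0, 0, -0.11, 6], [0, 0, 0, 0, 6]]

```text
time_s: 4.42
ee_pos: [538.1, -192.7, 174.8]
tool_rot: [[-0.996, 0.093, 0.0], [0.093, 0.996, -0.0], [-0.0, -0.0, -1.0]]
wrist_force: [0.5, 0.7, -0.4]
opening: 0.64
finger_force: 0.0
```

```bash
python3 -c "
from h import *
go(538.3,-191.6,9.5,3.048)"
```

```text
t 4.42 pos [ 538.08 -192.7   174.77] yaw 3.0486 tilt [-0.     -0.0001] q6 -1.92 open 60.1 F [ 0.5  0.7 -0.4] M [ 0.03 -0.14 -0.  ]
move cm [-1.1000e-02  1.1300e-01  1.6527e+01] turn 0.0006
```

Emit:
drive_tool:
  series:
    - [[0, 0.1, 3.5, 0, 6], [0, 0, 3.5, 0, 6], [0, 0, 3.5, 0, 6], [0, 0, 3, 0, 6], [0, 0, 1.5, 0, 6]]

```text
time_s: 4.83
ee_pos: [535.2, -190.3, 19.9]
tool_rot: [[-0.995, 0.098, -0.007], [0.098, 0.995, 0.003], [0.007, 0.002, -1.0]]
wrist_force: [0.2, -0.1, -1.0]
opening: 0.641
finger_force: 0.0
```

Emit:
drive_tool:
  series:
    - [[0, 0, 1, 0, 6], [0, 0, 0.45, 0, 6], [0, 0, 0, 0, 6], [0, 0, 0, 0, 1], [0, 0, 0, 0, 1]]
  grip_force: 25

```text
time_s: 5.25
ee_pos: [539.6, -192.4, 12.3]
tool_rot: [[-0.995, 0.095, 0.003], [0.095, 0.995, -0.002], [-0.003, -0.001, -1.0]]
wrist_force: [0.0, -0.0, 0.8]
opening: 0.53
finger_force: 0.0
```

Emit:
drive_tool:
  series:
    - [[0, 0, 0, 0, 1], [0, 0, 0, 0, 1], [0, 0, 0, 0, 1], [0, 0, 0, 0, 1], [0, 0, 0, 0, 1]]

```text
time_s: 5.67
ee_pos: [538.2, -191.7, 10.5]
tool_rot: [[-0.996, 0.095, 0.0], [0.095, 0.996, -0.0], [-0.0, -0.0, -1.0]]
wrist_force: [-0.6, -0.8, -0.4]
opening: 0.175
finger_force: 0.0
```

```bash
python3 -c "
from h import *
go(485.1,153.9,90,1.556)"
```

```text
t 5.67 pos [ 538.22 -191.74   10.49] yaw 3.0467 tilt [-0.0003 -0.0002] q6 -1.92 open 16.4 F [-0.6 -0.8 -0.4] M [ 0.06 -0.15  0.08]
move cm [ 8.561 33.904 -7.96 ] turn 1.4907
```

```bash
python3 - <<'E'
from h import *
a,_=capture('side'); b,_=capture('top')
a=cv2.resize(a[130:230,240:360],(600,500),interpolation=cv2.INTER_CUBIC)
b=cv2.resize(b[180:270,310:390],(444,500)[:2],interpolation=cv2.INTER_CUBIC)
cv2.imwrite('pics/g1.png',cv2.resize(np.hstack([a,b]),(800,383)))
go(538.3,-191.6,9.5,3.048)
E
```

```text
t 5.77 pos [ 538.15 -191.71   10.32] yaw 3.0467 tilt [-0.0001 -0.0001] q6 -1.92 open 10.9 F [-0.5 -0.1  0.5] M [-0.02 -0.08  0.03]
move cm [-0.014  0.013  0.082] turn -0.0013
```

View pics/g1.png

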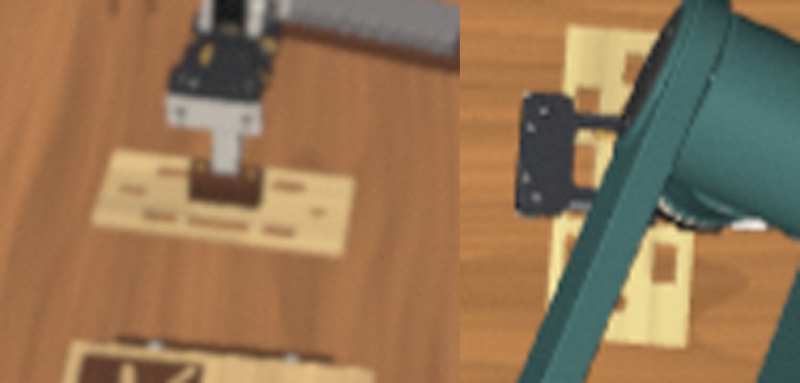

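```bash
python3 - <<'E'
from h import *
np.set_printoptions(precision=1,suppress=True)
im,d=capture('side')
P=readout.observe()['ee_pos']; print('tcp px',proj('side',P), 'h top', proj('side',[[538,-191,36]]))
# crop scale: x 240+px*(120/800*... ) left part 460px wide ->120px, 383px->100px
for px,py in((225,120),(225,150),(225,165),(225,172),(225,185),(225,198),(200,190),(200,168),(250,168),(250,190),(225,213)):
    u=[240+px*120/460,130+py*100/383];print((px,py),np.array(u),pts('side',u,d[int(round(u[1])),int(round(u[0]))])[0])
V,U=np.mgrid[165:190,285:312];w=pts('side',np.c_[U.ravel(),V.ravel()],d[165:190,285:312].ravel())
print(w[:,2].reshape(V.shape)[:, ::2])
g,t0=capture('side')[0],cv2.imread('pics/side0.png')
cv2.imwrite('pics/g2.png',cv2.resize(np.hstack([t0[150:200,265:340],g[150:200,265:340]]),(800,267),interpolation=cv2.INTER_NEAREST))
E
```

```text
tcp px [[298.6 180.3]] h top [[298.9 174. ]]
(225, 120) [298.7 161.3] [ 535.7 -109.8  148.4]
(225, 150) [298.7 169.2] [ 538.2 -176.    67. ]
(225, 165) [298.7 173.1] [ 537.6 -170.9   56.2]
(225, 172) [298.7 174.9] [ 538.3 -188.    34.9]
(225, 185) [298.7 178.3] [ 537.6 -179.9   28.2]
(225, 198) [298.7 181.7] [ 537.3 -180.5   14.2]
(200, 190) [292.2 179.6] [ 557.4 -181.1   20.5]
(200, 168) [292.2 173.9] [ 558.3 -188.9   36.7]
(250, 168) [305.2 173.9] [ 518.7 -192.7   36.7]
(250, 190) [305.2 179.6] [ 517.5 -175.9   28.1]
(225, 213) [298.7 185.6] [ 536.6 -174.3    3.8]
[[-2.5  1.4 -0.8  0.6  1.9  0.2 86.1 81.9 88.4 66.4 -0.3 -6.1 -0.6  0.6]
 [-4.9 -0.4 -0.8  2.5  3.9  2.6 80.7 80.5 84.3 58.8 -1.5 -1.8  3.2  2.4]
 [ 0.4  1.8 -2.1  4.1 -2.5  0.3 78.  79.6 76.4 56.5  0.9 -3.2 -1.2  1.7]
 [ 3.8 -3.8 -1.4  1.8  0.7 -0.3 73.3 71.6 77.6 49.1  5.3 -0.1 -1.2  4.9]
 [ 2.   3.2  0.1 -1.5  1.1  2.4 66.1 67.4 69.5  1.1 -1.2  1.7 -0.7  2.9]
 [ 4.7  2.5  6.1 -0.5  3.7  1.4 65.5 66.3 66.9 -0.3 -3.7 -0.2 -3.6  3.8]
 [ 5.5  4.   8.6 37.6 -3.5 -1.3 62.4 64.  63.  -6.5 -0.8 -0.2 -0.6  1.2]
 [13.2  8.3  3.8
[... 598 characters left out ...]
3 21.5 23.9 23.3 25.1 27.2 26.9  7.1  8.1]
 [ 4.1  3.5 14.  13.2 13.5 15.1 17.9 16.6 20.5 19.5 22.7 21.6  8.3  3.5]
 [ 6.5  4.9  4.6  9.4 13.  10.2 16.8 13.6 12.7 16.3 13.2 19.   6.6 10.1]
 [ 2.5  2.7  6.5  4.4  9.1  6.1 10.3  3.9 12.4 11.2 10.6 12.4  8.8  2.5]
 [ 5.4  3.9  6.3  8.1  5.4  6.7  5.5  3.9  8.8  7.4  9.2  9.7  7.8  7.8]
 [ 2.2 10.2 14.   3.8  7.7  5.4  5.5  6.6  3.1 10.   9.3  1.9  3.8  5.9]
 [-0.7  5.6  6.   0.5  2.5  6.2  7.4  2.9  9.3 11.3  6.5  5.8  4.4  3.2]
 [ 3.2  4.8  6.  -2.3  1.5  2.   1.2  1.6  2.6  8.   9.9  9.   4.9  4.4]
 [ 9.7  4.5  7.1 -2.5  0.7  3.9 -0.5 -1.4  2.8  1.8  6.2  9.2  0.5  5.3]
 [ 6.1  5.7 10.8  9.2  6.8  4.2  2.   1.5 -4.4 -2.4  4.5  5.7 -3.8 -2. ]]
```

View pics/g2.png

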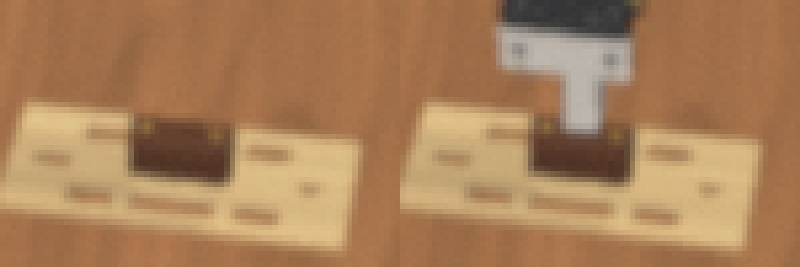

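The fingertips seem to end above the handle top (pixel row ≈174.5, not ≈184 as the reported height would give), although the state reports z = 10. I'll check that with the depth columns.

```bash
python3 - <<'E'
from h import *
np.set_printoptions(precision=0,suppress=True,linewidth=150)
D=np.median([capture('side')[1] for _ in range(5)],0)
for c in(297,299):
    v=np.arange(140,186); w=pts('side',np.c_[v*0+c,v],D[v,c]); print(c); print(np.c_[v,w][::1].T)
T=np.median([capture('top')[1] for _ in range(3)],0)
V,U=np.mgrid[185:250,315:375]; w=pts('top',np.c_[U.ravel(),V.ravel()],T[185:250,315:375].ravel())
print(np.histogram(w[:,2],np.arange(-10,400,10)))
s=readout.observe();print(s['joints'].tolist(),s['ee_pos'],s['joint_efforts'])
E
```

```text
297
[[ 140.  141.  142.  143.  144.  145.  146.  147.  148.  149.  150.  151.  152.  153.  154.  155.  156.  157.  158.  159.  160.  161.  162.  163.
   164.  165.  166.  167.  168.  169.  170.  171.  172.  173.  174.  175.  176.  177.  178.  179.  180.  181.  182.  183.  184.  185.]
 [ 545.  545.  546.  545.  545.  545.  545.  543.  542.  542.  542.  541.  541.  541.  541.  541.  540.  540.  540.  541.  541.  541.  540.  540.
   544.  544.  543.  543.  543.  543.  543.  543.  543.  543.  544.  543.  543.  543.  543.  543.  543.  543.  543.  543.  542.  542.]
 [-169. -169. -184. -175. -171. -168. -167. -132. -125. -120. -116. -113. -108. -105. -104. -104. -102. -104. -104. -111. -110. -112. -112. -107.
  -176. -174. -174. -174. -174. -177. -176. -174. -177. -175. -188. -185. -180. -181. -181. -181. -180. -180. -183. -184. -177. -174.]
 [ 178.  175.  160.  163.  163.  162.  159.  180.  182.  183.  182.  181.  182.  180.  178.  174.  173.  167.  164.  155.  152.  147.  144.  145.
    86.   84.   80.   76.   73.   67.   63.   61.   55.   52.   38.   37.   37.   32.   28.   24.   21.   1
[... 1116 characters left out ...]
24.   23.   17.   13.   11.    6.    8.]]
(array([ 693, 1163,    7,    0,    0,    0,    0,    0,    0,    0,    0,    0,    0,    0,    0,    1,   28,   16,  117,  316,    0,    0,    0,
          2,   24,    0,    3,   10,   30,    7,   11,   17,    9,    6,    0,    5,   23,   11,   30,   41]), array([-10,   0,  10,  20,  30,  40,  50,  60,  70,  80,  90, 100, 110, 120, 130, 140, 150, 160, 170, 180, 190, 200, 210, 220, 230, 240, 250, 260,
       270, 280, 290, 300, 310, 320, 330, 340, 350, 360, 370, 380, 390]))
[-0.4413712853869563, 0.22239272370507054, 1.5504315692899813, -6.0140920078775386e-05, 1.3687183152899747, -1.9173923609121395] [ 538. -192.   10.] [ -0. -37. -28.  -0.   0.   0.]
```

Both the fingertips (z≈48) and the gripper body (z≈144) sit about 37 mm above what the state says, so the fingers closed above the handle. I'll reopen and descend in guarded steps, watching force and picture.

Emit:
drive_tool:
  series:
    - [[0, 0, 0, 0, 6], [0, 0, 0, 0, 6], [0, 0, 0, 0, 6], [0, 0, 0, 0, 6], [0, 0, 0, 0, 6]]

```text
time_s: 6.68
ee_pos: [538.2, -191.7, 10.3]
tool_rot: [[-0.996, 0.095, 0.0], [0.095, 0.996, -0.0], [-0.0, -0.0, -1.0]]
wrist_force: [-0.4, 0.4, -0.0]
opening: 0.425
finger_force: 0.0
```

Emit:
drive_tool:
  series:
    - [[0, 0, 0.3, 0, 6], [0, 0, 0.3, 0, 6], [0, 0, 0.2, 0, 6], [0, 0, 0, 0, 6], [0, 0, 0, 0, 6]]

```text
time_s: 7.1
ee_pos: [537.9, -191.6, 1.9]
tool_rot: [[-0.996, 0.095, -0.001], [0.095, 0.996, 0.0], [0.001, 0.0, -1.0]]
wrist_force: [0.1, -0.5, 0.1]
opening: 0.635
finger_force: 0.0
```

```bash
cat >> h.py <<'E'
def tipz(cols=(297,298,299),rows=(145,190)):
    D=np.median([capture('side')[1] for _ in range(3)],0); v=np.arange(*rows); W=[]
    for c in cols: W.append(pts('side',np.c_[v*0+c,v],D[v,c]))
    return v,np.median(W,0)
E
python3 - <<'E'
from h import *
np.set_printoptions(precision=0,suppress=True,linewidth=150)
v,W=tipz(); print(np.c_[v,W].T)
go(538.3,-191.6,9.5,3.048)
E
```

```text
[[ 145.  146.  147.  148.  149.  150.  151.  152.  153.  154.  155.  156.  157.  158.  159.  160.  161.  162.  163.  164.  165.  166.  167.  168.
   169.  170.  171.  172.  173.  174.  175.  176.  177.  178.  179.  180.  181.  182.  183.  184.  185.  186.  187.  188.  189.]
 [ 553.  553.  553.  552.  540.  539.  539.  539.  538.  538.  538.  538.  538.  538.  538.  538.  538.  538.  538.  537.  537.  539.  539.  539.
   539.  539.  539.  539.  539.  538.  539.  538.  538.  538.  538.  538.  538.  539.  539.  539.  539.  539.  538.  538.  538.]
 [-384. -380. -377. -369. -134. -126. -124. -121. -112. -109. -106. -102. -104. -102. -105. -105. -112. -111. -111. -109. -111. -149. -149. -147.
  -150. -148. -150. -148. -149. -148. -150. -150. -149. -148. -150. -148. -152. -180. -181. -180. -175. -170. -170. -166. -160.]
 [   3.    2.   -0.    2.  173.  175.  173.  172.  175.  174.  173.  173.  168.  166.  160.  156.  148.  145.  142.  139.  134.  101.   96.   95.
    89.   87.   81.   79.   75.   71.   66.   62.   59.   56.   50.   48.   41.   14.    9.    5.    5.    6.    2.    1.    2.]]
t 7.25 pos [ 538. -192.    2.] yaw 3.0468 tilt [-0. -0.] q6 -1.92 open 60.0 F [ 0. -0. -0.] M [ 0. -0.  0.]
move cm [-0.  0. -1.] turn -0.0012
```

Emit:
drive_tool:
  series:
    - [[0, 0, 0.9, 0, 6], [0, 0, 0.9, 0, 6], [0, 0, 0.6, 0, 6], [0, 0, 0.2, 0, 6], [0, 0, 0, 0, 6]]

```text
time_s: 7.67
ee_pos: [537.1, -191.2, -25.3]
tool_rot: [[-0.996, 0.095, -0.003], [0.095, 0.996, 0.001], [0.003, 0.001, -1.0]]
wrist_force: [-0.6, -0.0, -0.1]
opening: 0.641
finger_force: 0.0
```

```bash
python3 - <<'E'
from h import *
np.set_printoptions(precision=0,suppress=True,linewidth=150)
v,W=tipz(rows=(170,200)); print(np.c_[v,W].T)
go(538.3,-191.6,9.5,3.048)
E
```

```text
[[ 170.  171.  172.  173.  174.  175.  176.  177.  178.  179.  180.  181.  182.  183.  184.  185.  186.  187.  188.  189.  190.  191.  192.  193.
   194.  195.  196.  197.  198.  199.]
 [ 537.  537.  537.  537.  538.  538.  538.  538.  538.  538.  538.  538.  538.  538.  538.  537.  538.  537.  537.  538.  537.  537.  537.  537.
   536.  536.  536.  535.  535.  535.]
 [-111. -110. -112. -112. -148. -149. -150. -149. -149. -149. -148. -150. -151. -149. -147. -148. -148. -148. -153. -161. -151. -147. -145. -144.
  -140. -135. -128. -125. -123. -117.]
 [ 116.  114.  109.  105.   71.   67.   62.   59.   55.   51.   48.   43.   38.   35.   33.   29.   25.   21.   13.    1.    6.    6.    3.    0.
    -1.    0.    3.    1.   -1.    1.]]
t 7.82 pos [ 538. -192.  -24.] yaw 3.0468 tilt [-0. -0.] q6 -1.92 open 60.1 F [-0. -0.  0.] M [ 0. -0.  0.]
move cm [ 0.  0. -3.] turn -0.0012
```

Emit:
drive_tool:
  series:
    - [[0, 0, 0.2, 0, 6], [0, 0, 0.15, 0, 6], [0, 0, 0, 0, 6], [0, 0, 0, 0, 1], [0, 0, 0, 0, 1]]

```text
time_s: 8.23
ee_pos: [538.2, -191.7, -27.1]
tool_rot: [[-0.996, 0.095, 0.0], [0.095, 0.996, -0.0], [-0.0, -0.0, -1.0]]
wrist_force: [0.4, -0.7, 0.4]
opening: 0.53
finger_force: 0.0
```

Emit:
drive_tool:
  series:
    - [[0, 0, 0, 0, 1], [0, 0, 0, 0, 1], [0, 0, 0, 0, 1], [0, 0, 0, 0, 1], [0, 0, 0, 0, 1]]

```text
time_s: 8.65
ee_pos: [538.2, -191.6, -27.1]
tool_rot: [[-0.996, 0.095, 0.0], [0.095, 0.996, 0.0], [-0.0, 0.0, -1.0]]
wrist_force: [-0.6, 1.1, 0.4]
opening: 0.439
finger_force: 25.0
```

```bash
python3 - <<'E'
from h import *
s=readout.observe();print(s['finger_force'])
go(538.3,-191.6,50,1.556)
E
```

```text
24.99998152256012
t 8.65 pos [ 538.23 -191.62  -27.12] yaw 3.0469 tilt [-0.0001  0.0001] q6 -1.92 open 41.2 F [-0.6  1.1  0.4] M [ 0.16 -0.09  0.04]
move cm [-8.000e-03  3.000e-03 -7.712e+00] turn 1.4909
```

```bash
python3 - <<'E'
from h import *
a,D=capture('side')
cv2.imwrite('pics/g3.png',cv2.resize(a[145:205,255:345],(800,533),interpolation=cv2.INTER_CUBIC))
np.set_printoptions(precision=0,suppress=True,linewidth=150)
v,W=tipz(rows=(170,200)); print(np.c_[v,W].T)
E
```

```text
[[ 170.  171.  172.  173.  174.  175.  176.  177.  178.  179.  180.  181.  182.  183.  184.  185.  186.  187.  188.  189.  190.  191.  192.  193.
   194.  195.  196.  197.  198.  199.]
 [ 537.  537.  537.  537.  537.  539.  539.  539.  539.  539.  539.  538.  538.  538.  538.  538.  538.  538.  538.  538.  537.  537.  537.  537.
   536.  536.  536.  535.  535.  535.]
 [-111. -109. -111. -111. -114. -159. -161. -156. -159. -158. -160. -157. -158. -159. -160. -160. -157. -170. -166. -162. -150. -146. -148. -145.
  -141. -135. -130. -126. -123. -116.]
 [ 116.  115.  109.  106.   99.   58.   53.   53.   46.   43.   38.   37.   32.   27.   23.   18.   17.    2.    1.    1.    8.    6.    1.   -1.
    -1.    1.    1.    0.   -1.    2.]]
```

View pics/g3.png

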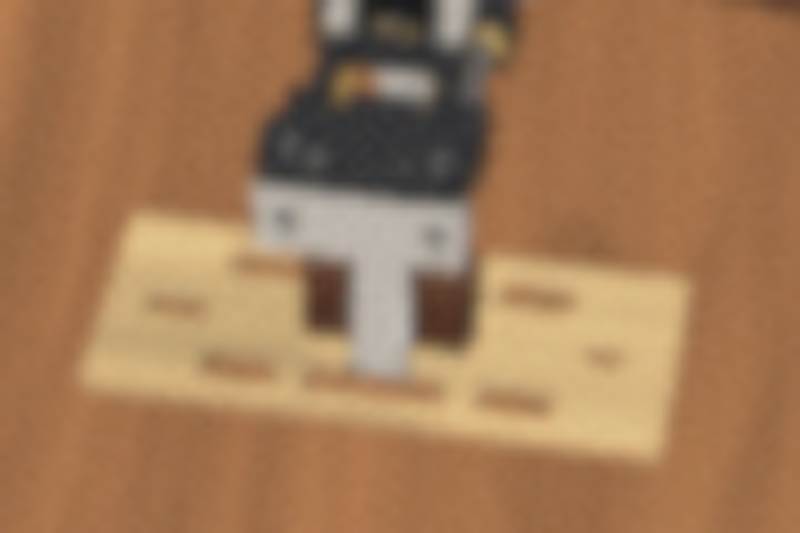

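The fingers stopped at 41 mm, which matches the inner edges of the long windows (bench shows through at y≈-170). The thin pads must reach lower than the visible white fingers and dip into the windows. I'll reopen, rise 6 mm and close again.

Emit:
drive_tool:
  series:
    - [[0, 0, 0, 0, 6], [0, 0, 0, 0, 6], [0, 0, 0, 0, 6], [0, 0, -0.3, 0, 6], [0, 0, -0.3, 0, 6]]

```text
time_s: 9.27
ee_pos: [537.9, -191.7, -21.3]
tool_rot: [[-0.996, 0.095, -0.001], [0.095, 0.996, 0.0], [0.001, 0.0, -1.0]]
wrist_force: [-0.3, -0.1, -0.2]
opening: 0.636
finger_force: 0.0
```

Emit:
drive_tool:
  series:
    - [[0, 0, 0, 0, 1], [0, 0, 0, 0, 1], [0, 0, 0, 0, 1], [0, 0, 0, 0, 1], [0, 0, 0, 0, 1]]

```text
time_s: 9.68
ee_pos: [538.1, -191.7, -21.3]
tool_rot: [[-0.996, 0.095, -0.0], [0.095, 0.996, 0.0], [0.0, -0.0, -1.0]]
wrist_force: [-0.3, -0.1, -1.0]
opening: 0.32
finger_force: 0.0
```

Emit:
drive_tool:
  series:
    - [[0, 0, 0, 0, 1], [0, 0, 0, 0, 1], [0, 0, 0, 0, 1], [0, 0, 0, 0, 1]]

```text
time_s: 10.02
ee_pos: [538.1, -191.7, -21.3]
tool_rot: [[-0.996, 0.095, -0.0], [0.095, 0.996, 0.0], [0.0, 0.0, -1.0]]
wrist_force: [-0.6, 0.0, 0.2]
opening: 0.233
finger_force: 25.0
```

```bash
python3 - <<'E'
from h import *
np.set_printoptions(precision=0,suppress=True,linewidth=150)
v,W=tipz(rows=(170,200)); print(np.c_[v,W].T)
s=readout.observe();print(s['finger_force'])
go(538.3,-191.6,50,1.556)
E
```

```text
[[ 170.  171.  172.  173.  174.  175.  176.  177.  178.  179.  180.  181.  182.  183.  184.  185.  186.  187.  188.  189.  190.  191.  192.  193.
   194.  195.  196.  197.  198.  199.]
 [ 537.  537.  537.  540.  539.  539.  539.  539.  539.  539.  539.  539.  539.  539.  539.  539.  538.  538.  538.  538.  537.  537.  537.  537.
   536.  536.  536.  535.  535.  535.]
 [-112. -111. -112. -169. -170. -168. -169. -167. -169. -169. -169. -168. -169. -166. -176. -173. -170. -172. -166. -160. -150. -146. -146. -145.
  -140. -135. -130. -126. -120. -117.]
 [ 115.  113.  109.   58.   53.   51.   46.   44.   38.   35.   30.   28.   22.   21.    8.    7.    6.    0.    1.    2.    7.    6.    2.   -0.
     0.    1.    1.    0.    2.    1.]]
24.99943435192108
t 10.17 pos [ 538. -192.  -21.] yaw 3.0468 tilt [0. 0.] q6 -1.92 open 22.2 F [-1.  0. -0.] M [ 0. -0.  0.]
move cm [-0.  0. -7.] turn 1.4908
```

Emit:
drive_tool:
  series:
    - [[0, 0, -0.5, 0, 1], [0, 0, -1.5, 0, 1], [0, 0, -2.5, 0, 1], [0, 0, -2.5, 0, 1], [0, 0, -2, 0, 1]]

```text
time_s: 10.58
ee_pos: [538.2, -191.7, 70.4]
tool_rot: [[-0.996, 0.095, 0.0], [0.095, 0.996, -0.0], [-0.001, -0.0, -1.0]]
wrist_force: [1.0, -0.6, -1.1]
opening: 0.235
finger_force: 25.0
```

Emit:
drive_tool:
  series:
    - [[0, 0, 0, 0, 1], [0.3, 1.3, 0, 0, 1], [0.6, 2.4, 0, 0, 1], [0.6, 2.4, 0, 0, 1], [0.6, 2.4, 0, 0, 1]]

```text
time_s: 11.0
ee_pos: [522.9, -102.9, 65.8]
tool_rot: [[-0.995, 0.095, -0.005], [0.095, 0.995, 0.002], [0.005, 0.002, -1.0]]
wrist_force: [0.6, 0.2, -1.7]
opening: 0.229
finger_force: 25.0
```

Emit:
drive_tool:
  series:
    - [[0.6, 2.4, 0, 0, 1], [0.6, 2.4, 0, 0, 1], [0.6, 2.4, 0, 0, 1], [0.6, 2.4, 0, 0, 1], [0.6, 2.4, 0, 0, 1]]

```text
time_s: 11.42
ee_pos: [504.0, 19.4, 65.9]
tool_rot: [[-0.996, 0.094, -0.005], [0.094, 0.996, 0.001], [0.005, 0.0, -1.0]]
wrist_force: [-0.1, 0.7, -2.6]
opening: 0.231
finger_force: 25.0
```

Emit:
drive_tool:
  series:
    - [[0.6, 2.4, 0, 0, 1], [0.6, 2.4, 0, 0, 1], [0.6, 2.4, 0, 0, 1], [0.6, 2.4, 0, 0, 1], [0.6, 2.4, 0, 0, 1]]

```text
time_s: 11.83
ee_pos: [485.3, 141.1, 65.9]
tool_rot: [[-0.996, 0.094, -0.005], [0.094, 0.996, -0.0], [0.005, -0.001, -1.0]]
wrist_force: [0.3, 0.1, -2.1]
opening: 0.238
finger_force: 25.0
```

Emit:
drive_tool:
  series:
    - [[0.4, 1.4, 0, 0, 1], [0, 0, 0, 0.06, 1], [0, 0, 0, 0.11, 1], [0, 0, 0, 0.11, 1], [0, 0, 0, 0.11, 1]]

```text
time_s: 12.25
ee_pos: [482.8, 154.5, 65.7]
tool_rot: [[-0.883, 0.47, -0.006], [0.47, 0.883, -0.001], [0.005, -0.003, -1.0]]
wrist_force: [-0.4, -0.2, -2.5]
opening: 0.232
finger_force: 25.0
```

Emit:
drive_tool:
  series:
    - [[0, 0, 0, 0.11, 1], [0, 0, 0, 0.11, 1], [0, 0, 0, 0.11, 1], [0, 0, 0, 0.11, 1], [0, 0, 0, 0.11, 1]]

```text
time_s: 12.67
ee_pos: [482.9, 154.2, 65.8]
tool_rot: [[-0.506, 0.862, -0.006], [0.862, 0.506, -0.001], [0.002, -0.005, -1.0]]
wrist_force: [-1.0, 0.6, -1.5]
opening: 0.23
finger_force: 25.0
```

Emit:
drive_tool:
  series:
    - [[0, 0, 0, 0.11, 1], [0, 0, 0, 0.11, 1], [0, 0, 0, 0.11, 1], [0, 0, 0, 0.11, 1], [0, 0, 0, 0.11, 1]]

```text
time_s: 13.08
ee_pos: [482.9, 154.2, 65.8]
tool_rot: [[0.019, 1.0, -0.006], [1.0, -0.019, -0.001], [-0.001, -0.006, -1.0]]
wrist_force: [-0.2, 0.2, -2.2]
opening: 0.23
finger_force: 25.0
```

```bash
python3 - <<'E'
from h import *
a,D=capture('side');b,_=capture('top')
np.save('d2.npy',D);cv2.imwrite('pics/s2.png',a);cv2.imwrite('pics/t2.png',b)
o=np.zeros((560,800,3),'uint8');A=cv2.resize(a[180:330,200:400],(533,400));B=cv2.resize(b[160:300,150:300],(267,249));o[:400,:533]=A;o[:249,533:]=B
cv2.imwrite('pics/v2.png',o[:400])
go(485.1,153.9,60,1.556)
E
```

```text
t 13.18 pos [483.2  154.13  66.08] yaw 1.5576 tilt [-0.0007 -0.005 ] q6 0.21 open 21.5 F [ 0.4 -0.3 -2.3] M [-0.01 -0.09  0.04]
move cm [-0.02   0.193  0.607] turn 0.0016
```

View pics/v2.png

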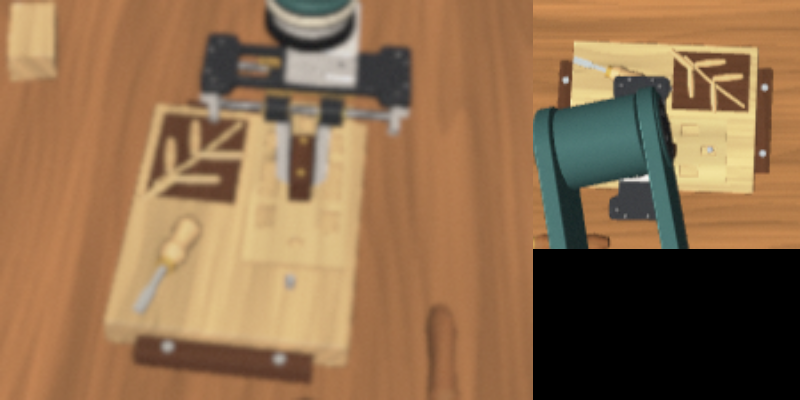

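Side view: the template is held level over the panel, its round hole at crop (295,240) with the tall pin at (290,281); in the top view the short pin shows through the slot at (709,150). Going closer before measuring.

Emit:
drive_tool:
  series:
    - [[0, 0.2, 0.8, 0, 1], [0, 0, 1.2, 0, 1], [0, 0, 1, 0, 1], [0, 0, 0.5, 0, 1], [0, 0, 0, 0, 1]]

```text
time_s: 13.6
ee_pos: [485.5, 153.4, 30.8]
tool_rot: [[0.013, 1.0, -0.005], [1.0, -0.013, -0.001], [-0.001, -0.005, -1.0]]
wrist_force: [-0.1, -0.4, -2.1]
opening: 0.234
finger_force: 25.0
```

```bash
python3 - <<'E'
from h import *
np.set_printoptions(precision=1,suppress=True)
a=np.mean([capture('side')[0] for _ in range(4)],0);b=np.mean([capture('top')[0] for _ in range(3)],0)
D=np.median([capture('side')[1] for _ in range(3)],0)
cv2.imwrite('pics/s3.png',a);cv2.imwrite('pics/t3.png',b)
A=cv2.resize(a[205:305,265:345],(480,600),interpolation=cv2.INTER_CUBIC);B=cv2.resize(b[215:270,230:275],(320,391),interpolation=cv2.INTER_CUBIC)
o=np.zeros((600,800,3));o[:,:480]=A;o[:391,480:]=B;cv2.imwrite('pics/v3.png',o)
for c in('side','top'):
  for n in('round_hole','slot','spot_tall','spot_short'):
    for q in spotter.mark_of(c,n)[:2]: print(c,n,round(q['score'],2),np.array(q['pixel']))
go(485.1,153.9,20,1.556)
v=np.arange(240,275);cols=(285,300,318)
for c in cols: w=pts('side',np.c_[v*0+c,v],D[v,c]);print(c,w[:,2])
E
```

```text
side round_hole 0.54 [308.7 391.3]
side round_hole 0.5 [309.7 234.6]
side slot 0.8 [310.5 234.2]
side spot_tall 0.69 [302.8 285.7]
side spot_short 0.75 [308.1 390.4]
side spot_short 0.59 [310.5 236.2]
top slot 0.59 [246.9 238.7]
top spot_tall 0.29 [101.2 251. ]
top spot_short 0.75 [251.1 242.2]
t 14.5 pos [487.6 153.8  33.8] yaw 1.5568 tilt [-0.  0.] q6 0.21 open 21.7 F [ 0.6 -0.4 -2.1] M [-0.  -0.1  0. ]
move cm [ 0.  -0.3  1.4] turn 0.0008
285 [31.8 29.6 31.8 32.7 31.4 32.4 31.1 33.5 31.3 29.9 33.7 32.  31.3 32.3
 33.2 33.6 33.  31.7 32.2 33.3 31.9 34.7 31.9 32.5 31.6 31.6 31.7 32.
 32.7 31.9 30.6 32.6 31.8 31.2 31.5]
300 [34.9 31.5 32.1 31.3 61.6 60.7 61.6 60.4 55.9 32.2 30.5 33.1 30.3 31.9
 30.6 33.8 33.5 34.2 30.5 34.6 35.9 31.7 62.7 62.5 59.  62.7 57.9 31.7
 31.3 30.2 31.6 33.  60.  63.  63.3]
318 [129.2 125.8 122.1 118.6 116.4 111.8 108.4 105.4 102.9  96.1  93.4  91.
  86.6  82.5  81.3  77.2  73.6  62.9  63.4  59.7  60.3  63.2  60.7  59.5
  61.3  61.4  60.7  56.9  31.8  30.6  31.   34.9  32.7  33.2  31.8][ WARN:0@6.535] global loadsave.cpp:1063 imwrite_ Unsupported depth image for selected encoder is fallbacked to CV_8U.
```

View pics/v3.png

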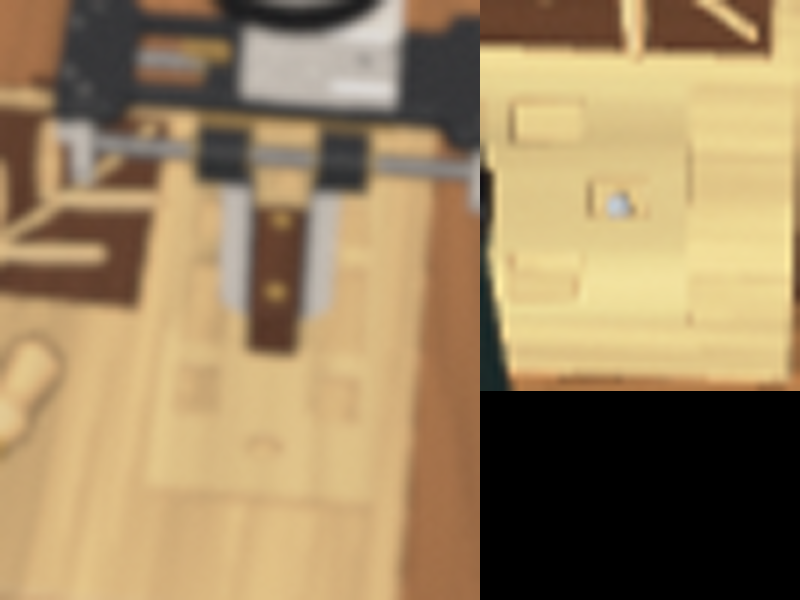

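```bash
python3 - <<'E'
from h import *
np.set_printoptions(precision=1,suppress=True)
print('slot top',pts('top',[249.27,242.85],z=58)[0],'pin',pts('top',[249.4,243.7],z=38)[0],'tall0',pts('top',[192.04,243.05],z=40)[0])
print('round side',pts('side',[309.0,279.7],z=61)[0],'tall0',pts('side',[308.41,285.16],z=40)[0],'short0',pts('side',[312.22,240.76],z=36)[0])
# template rectangle edges, side view: left edge crop x155@480, right 372@500
for u in((150,487),(370,500)): print('corner',pts('side',[265+u[0]/6,205+u[1]/6],z=61)[0])
# top view: right (-y) edge of template: crop (690,90)-(690,320)
for u in((690,88),(690,322)): print('top corner',pts('top',[230+(u[0]-480)/7.11,215+u[1]/7.11],z=61)[0])
im=cv2.imread('pics/t3.png').astype(float); print((im[236:252,242:258].sum(2)/3).astype(int)); print((im[236:252,242:258,0]-im[236:252,242:258,2]).astype(int))
E
```

```text
slot top [485.2  76.5  58. ] pin [483.4  77.4  38. ] tall0 [486.1 228.1  40. ]
round side [485.7 231.8  61. ] tall0 [486.3 232.1  40. ] short0 [484.3  81.3  36. ]
corner [529.4 255.2  61. ]
corner [442.8 254.   61. ]
top corner [525.   49.7  61. ]
top corner [440.1  50.   61. ]
[[181 181 182 182 182 182 182 182 183 183 183 182 184 183 184 184]
 [182 182 183 184 184 184 184 184 184 184 185 185 184 186 185 186]
 [185 184 185 185 185 185 185 186 186 187 186 187 187 187 186 187]
 [188 188 187 184 182 181 182 183 184 183 183 185 188 189 188 190]
 [188 188 185 167 179 178 180 179 180 181 182 183 190 189 189 189]
 [188 189 184 150 188 187 188 176 176 187 187 191 188 188 189 188]
 [187 187 184 144 188 187 187 172 153 188 188 190 187 189 188 188]
 [186 187 182 142 191 189 198 196 167 175 189 185 187 188 189 189]
 [187 185 182 146 184 184 199 194 171 147 186 179 187 188 188 189]
 [186 188 184 165 178 184 183 184 172 167 181 176 188 187 188 189]
 [188 188 188 188 188 188 187 188 188 188 188 187 188 188 188 188]
 [189 188 188 188 187 189 189 189 189 189 189 188 189 189 189 189]
 [190 190 189 189
[... 624 characters left out ...]
 -90 -88 -83 -85 -84 -84 -84]
 [-84 -84 -84 -74 -89 -86 -54 -35 -47 -90 -88 -84 -85 -83 -84 -85]
 [-85 -84 -85 -74 -89 -75   4   7  -5 -83 -90 -87 -85 -84 -84 -84]
 [-84 -85 -84 -75 -90 -73   1   3  -6 -64 -90 -88 -84 -85 -84 -84]
 [-85 -84 -85 -82 -87 -85 -44 -41 -50 -79 -89 -88 -84 -85 -85 -83]
 [-84 -85 -84 -85 -85 -85 -85 -84 -84 -84 -84 -84 -84 -84 -85 -84]
 [-85 -84 -85 -86 -86 -86 -83 -83 -84 -84 -84 -84 -85 -85 -85 -84]
 [-85 -85 -84 -84 -84 -84 -84 -83 -85 -85 -84 -85 -85 -84 -83 -85]
 [-84 -85 -84 -84 -84 -85 -85 -86 -84 -84 -84 -85 -84 -84 -85 -85]
 [-85 -85 -87 -84 -85 -85 -84 -86 -84 -85 -84 -84 -85 -85 -85 -85]
 [-87 -87 -89 -85 -86 -84 -83 -84 -85 -84 -84 -84 -85 -84 -84 -84]]
```

Emit:
drive_tool:
  series:
    - [[0.03, -0.12, 0.3, 0.008, 1], [0, 0, 0.4, 0, 1], [0, 0, 0.2, 0, 1], [0, 0, 0, 0, 1], [0, 0, 0, 0, 1]]

```text
time_s: 14.92
ee_pos: [486.1, 154.0, 24.3]
tool_rot: [[0.022, 1.0, -0.001], [1.0, -0.022, -0.0], [-0.0, -0.001, -1.0]]
wrist_force: [0.4, 0.1, -2.1]
opening: 0.233
finger_force: 25.0
```

```bash
python3 - <<'E'
from h import *
go(486.4,154.1,22.7,1.549)
im,_=capture('top'); im=im.astype(float)
u=np.mean([capture('top')[0] for _ in range(3)],0)
print((u[236:252,242:258].sum(2)/3).astype(int)); print((u[236:252,242:258,0]-u[236:252,242:258,2]).astype(int))
E
```

```text
t 14.92 pos [486.11 154.02  24.3 ] yaw 1.5488 tilt [-0.0003 -0.0008] q6 0.22 open 21.9 F [ 0.4  0.1 -2.1] M [-0.04 -0.15 -0.04]
move cm [0.009 0.029 0.16 ] turn -0.0002
[[174 175 174 178 178 178 178 178 178 179 180 179 179 179 179 179]
 [181 181 181 182 181 182 182 182 181 183 183 183 183 184 183 184]
 [182 182 182 182 183 183 184 184 183 184 185 185 185 185 186 185]
 [184 185 184 185 185 186 186 186 186 186 186 186 187 187 186 187]
 [188 188 187 183 181 182 181 182 183 183 185 186 188 189 190 189]
 [188 188 186 174 172 176 177 166 166 179 181 182 189 190 189 190]
 [187 186 184 165 184 188 186 171 154 187 187 187 189 188 188 188]
 [186 186 184 166 190 189 198 195 166 176 190 191 187 189 188 188]
 [186 186 184 165 192 190 204 201 171 156 192 188 187 188 188 188]
 [186 187 185 164 184 184 176 181 164 171 186 175 187 187 189 188]
 [187 187 185 175 174 172 160 162 176 176 180 168 187 186 188 189]
 [187 188 188 187 188 188 187 187 187 188 188 188 187 188 187 188]
 [188 188 189 188 188 189 189 189 189 189 189 189 190 190 189 190]
 [190 190 189 189 190 189 190 189 189 189 190 190 190 190 18
[... 514 characters left out ...]
 -90 -89 -87 -84 -84 -85 -84]
 [-85 -85 -85 -82 -88 -85 -53 -34 -48 -90 -89 -85 -84 -84 -84 -84]
 [-85 -84 -85 -83 -88 -75   3   6  -4 -83 -89 -85 -85 -83 -84 -84]
 [-84 -84 -84 -83 -90 -73   5   8   0 -66 -89 -85 -85 -84 -84 -85]
 [-84 -83 -84 -83 -91 -84 -17 -16 -39 -83 -90 -86 -84 -85 -83 -84]
 [-83 -83 -84 -84 -87 -86 -74 -77 -88 -88 -88 -84 -84 -85 -83 -84]
 [-84 -84 -84 -85 -84 -84 -84 -84 -84 -83 -83 -84 -84 -84 -84 -84]
 [-84 -84 -83 -85 -84 -83 -83 -83 -84 -83 -84 -84 -84 -83 -83 -84]
 [-84 -85 -84 -85 -84 -84 -83 -83 -85 -85 -84 -84 -84 -84 -85 -84]
 [-83 -84 -84 -84 -84 -85 -84 -84 -85 -85 -84 -85 -85 -85 -85 -85]
 [-84 -85 -86 -85 -85 -86 -84 -84 -85 -85 -84 -84 -85 -84 -84 -84]]
```

Emit:
drive_tool:
  series:
    - [[0, 0, 0.1, 0, 1], [0, 0, 0.1, 0, 1], [0, 0, 0.05, 0, 1], [0, 0, 0, 0, 1], [0, 0, 0, 0, 1]]

```text
time_s: 15.53
ee_pos: [486.4, 154.1, 22.2]
tool_rot: [[0.022, 1.0, -0.0], [1.0, -0.022, -0.0], [-0.0, -0.0, -1.0]]
wrist_force: [-0.9, 0.5, -2.7]
opening: 0.236
finger_force: 25.0
```

```bash
python3 -c "
from h import *
go(486.4,154.1,20,1.549)"
```

```text
t 15.53 pos [486.37 154.09  22.16] yaw 1.5488 tilt [-0.0001 -0.0001] q6 0.22 open 22.2 F [-0.9  0.5 -2.7] M [-0.08 -0.12 -0.  ]
move cm [0.001 0.003 0.216] turn -0.0002
```

Emit:
drive_tool:
  series:
    - [[0, 0, 0.08, 0, 1], [0, 0, 0.07, 0, 1], [0, 0, 0, 0, 1], [0, 0, 0, 0, 1]]

```text
time_s: 15.87
ee_pos: [486.4, 154.2, 20.8]
tool_rot: [[0.022, 1.0, 0.0], [1.0, -0.022, 0.0], [0.0, -0.0, -1.0]]
wrist_force: [0.2, 0.5, -1.8]
opening: 0.23
finger_force: 25.0
```

```bash
python3 -c "
from h import *
go(486.4,154.1,20,1.549)"
```

```text
t 15.87 pos [486.43 154.22  20.79] yaw 1.5488 tilt [ 0.0002 -0.    ] q6 0.22 open 21.6 F [ 0.2  0.5 -1.8] M [ 0.05 -0.03  0.  ]
move cm [-0.012 -0.003  0.079] turn -0.0002
```

Emit:
drive_tool:
  series:
    - [[0, 0, 0.05, 0, 1], [0, 0, 0.05, 0, 1], [0, 0, 0, 0, 1]]

```text
time_s: 16.12
ee_pos: [486.2, 154.5, 19.7]
tool_rot: [[0.022, 1.0, -0.0], [1.0, -0.022, 0.001], [0.001, -0.0, -1.0]]
wrist_force: [-0.7, 2.0, -2.6]
opening: 0.231
finger_force: 25.0
```

```bash
cat >> h.py <<'E'
def avg(n=8):
    S=[]
    for _ in range(n): capture('top'); s=readout.observe(); S.append(np.r_[s['wrist_force'],s['moment']])
    print('avg F,M',np.mean(S,0).round(2))
E
python3 -c "
from h import *
avg();go(486.4,154.1,20,1.549)"
```

```text
avg F,M [-0.49  1.95 -2.55  0.4   0.03  0.03]
t 16.52 pos [486.26 154.4   19.64] yaw 1.549 tilt [ 0.0004 -0.0003] q6 0.22 open 22.2 F [-0.3  2.5 -2.3] M [0.46 0.02 0.02]
move cm [-0.03   0.015 -0.036] turn -0.0
```

Emit:
drive_tool:
  series:
    - [[0.04, -0.01, 0, 0, 1], [0.04, 0, 0, 0, 1], [0, 0, 0, 0, 1]]

```text
time_s: 16.77
ee_pos: [486.3, 154.6, 19.7]
tool_rot: [[0.022, 1.0, -0.0], [1.0, -0.022, -0.001], [-0.001, -0.0, -1.0]]
wrist_force: [-0.7, 1.2, -2.0]
opening: 0.232
finger_force: 25.0
```

```bash
python3 -c "
from h import *
avg();go(486.4,154.1,20,1.549)"
```

```text
avg F,M [-0.57  0.39 -2.28  0.06  0.07  0.06]
t 17.17 pos [486.33 154.7   19.72] yaw 1.5488 tilt [-0.0005 -0.    ] q6 0.22 open 22.0 F [-0.8  0.9 -2.5] M [0.03 0.08 0.02]
move cm [-0.06   0.008 -0.028] turn -0.0002
```

Emit:
drive_tool:
  series:
    - [[0.04, -0.02, 0, 0, 1], [0, 0, 0.05, 0, 1], [0, 0, 0.05, 0, 1], [0, 0, 0.05, 0, 1], [0, 0, 0, 0, 1]]

```text
time_s: 17.58
ee_pos: [486.3, 155.2, 18.2]
tool_rot: [[0.022, 1.0, 0.0], [1.0, -0.022, -0.0], [-0.0, 0.0, -1.0]]
wrist_force: [1.3, -0.2, -2.2]
opening: 0.234
finger_force: 25.0
```

```bash
python3 -c "
from h import *
avg();go(486.4,154.1,20,1.549)"
```

```text
avg F,M [ 0.18  0.07 -2.02 -0.02 -0.08 -0.01]
t 17.98 pos [486.22 155.31  18.29] yaw 1.5488 tilt [-0.0001  0.0002] q6 0.22 open 21.8 F [-0.5  0.4 -2.7] M [-0.01 -0.09  0.02]
move cm [-0.12   0.021 -0.171] turn -0.0002
```

Emit:
drive_tool:
  series:
    - [[0, 0, 0.08, 0, 1], [0, 0, 0.08, 0, 1], [0, 0, 0.08, 0, 1], [0, 0, 0, 0, 1], [0, 0, 0, 0, 1]]

```text
time_s: 18.4
ee_pos: [486.1, 155.3, 15.7]
tool_rot: [[0.022, 1.0, -0.0], [1.0, -0.022, -0.0], [-0.0, -0.0, -1.0]]
wrist_force: [0.3, 0.7, -2.3]
opening: 0.228
finger_force: 25.0
```

```bash
python3 -c "
from h import *
avg();go(486.4,154.1,20,1.549)"
```

```text
avg F,M [-0.24  0.11 -2.03 -0.03 -0.09 -0.01]
t 18.8 pos [486.2 155.3  15.9] yaw 1.5488 tilt [-0.0001  0.0001] q6 0.22 open 21.7 F [-0.6  0.9 -2.4] M [-0.04 -0.03  0.01]
move cm [-0.12   0.022 -0.41 ] turn -0.0002
```

Emit:
drive_tool:
  series:
    - [[0, 0, 0.07, 0, 1], [0, 0, 0.07, 0, 1], [0, 0, 0.06, 0, 1], [0, 0, 0, 0, 1], [0, 0, 0, 0, 1]]

```text
time_s: 19.22
ee_pos: [486.0, 155.3, 13.7]
tool_rot: [[0.022, 1.0, -0.0], [1.0, -0.022, -0.0], [-0.0, -0.0, -1.0]]
wrist_force: [0.3, 0.8, -2.3]
opening: 0.236
finger_force: 25.0
```

```bash
python3 -c "
from h import *
avg();go(486.4,154.1,20,1.549)"
```

```text
avg F,M [ 0.21 -0.36 -2.02 -0.03 -0.07  0.01]
t 19.62 pos [486.19 155.32  13.89] yaw 1.5488 tilt [-0.0001  0.0001] q6 0.22 open 21.9 F [ 1.  -0.5 -1.8] M [ 0.01 -0.11  0.04]
move cm [-0.121  0.023 -0.611] turn -0.0002
```

Emit:
drive_tool:
  series:
    - [[0, 0, 0.09, 0, 1], [0, 0, 0.09, 0, 1], [0, 0, 0.08, 0, 1], [0, 0, 0, 0, 1], [0, 0, 0, 0, 1]]

```text
time_s: 20.03
ee_pos: [486.1, 155.3, 11.1]
tool_rot: [[0.022, 1.0, -0.0], [1.0, -0.022, -0.0], [-0.0, -0.0, -1.0]]
wrist_force: [-0.7, -0.6, -2.0]
opening: 0.232
finger_force: 25.0
```

```bash
python3 -c "
from h import *
avg();go(486.4,154.1,20,1.549)"
```

```text
avg F,M [ 0.02 -0.04 -2.04 -0.01 -0.08 -0.01]
t 20.43 pos [486.22 155.33  11.3 ] yaw 1.5488 tilt [-0.0001  0.0002] q6 0.22 open 21.9 F [ 0.4 -0.3 -2.4] M [-0.02 -0.04 -0.01]
move cm [-0.123  0.021 -0.87 ] turn -0.0002
```

Emit:
drive_tool:
  series:
    - [[0, 0, 0.04, 0, 1], [0, 0, 0.04, 0, 1], [0, 0, 0, 0, 1], [0, 0, 0, 0, 1]]

```text
time_s: 20.77
ee_pos: [486.3, 155.3, 10.6]
tool_rot: [[0.022, 1.0, 0.0], [1.0, -0.022, -0.0], [-0.0, 0.0, -1.0]]
wrist_force: [-0.8, -0.1, -1.5]
opening: 0.233
finger_force: 25.0
```

```bash
python3 -c "
from h import *
avg();go(486.4,154.1,20,1.549)"
```

```text
avg F,M [-0.48 -0.14 -0.18 -0.02  0.01  0.02]
t 21.17 pos [486.28 155.33  10.66] yaw 1.5488 tilt [-0.      0.0003] q6 0.22 open 21.9 F [-0.6 -0.3  0.2] M [-0.02  0.05 -0.01]
move cm [-0.123  0.015 -0.934] turn -0.0002
```

Contact came exactly at the expected face height (Fz went from -2.0 to about 0). Releasing, rising, and checking.

Emit:
drive_tool:
  series:
    - [[0, 0, 0, 0, 2.4], [0, 0, 0, 0, 2.8], [0, 0, 0, 0, 3.4], [0, 0, 0, 0, 4], [0, 0, 0, 0, 4.5]]

```text
time_s: 21.58
ee_pos: [486.3, 155.3, 10.5]
tool_rot: [[0.022, 1.0, 0.0], [1.0, -0.022, -0.0], [-0.0, 0.0, -1.0]]
wrist_force: [0.0, 0.5, 0.2]
opening: 0.458
finger_force: 0.0
```

Emit:
drive_tool:
  series:
    - [[0, 0, 0, 0, 4.5], [0, 0, 0, 0, 4.5], [0, 0, 0, 0, 4.5], [0, 0, -0.5, 0, 4.5], [0, 0, -1, 0, 4.5]]

```text
time_s: 22.0
ee_pos: [484.9, 155.1, 24.6]
tool_rot: [[0.022, 1.0, -0.003], [1.0, -0.022, -0.001], [-0.001, -0.003, -1.0]]
wrist_force: [-0.5, 0.6, -0.2]
opening: 0.479
finger_force: 0.0
```

Emit:
drive_tool:
  series:
    - [[0, 0, -2.5, 0, 4.5], [0, 0, -3.5, 0, 4.5], [0, 0, -3.5, 0, 4.5], [0, 0, -3.5, 0, 4.5], [0, 0, 0, 0, 4.5]]

```text
time_s: 22.42
ee_pos: [490.8, 156.4, 165.6]
tool_rot: [[0.022, 1.0, 0.017], [1.0, -0.022, 0.003], [0.004, 0.016, -1.0]]
wrist_force: [0.2, 0.6, 1.4]
opening: 0.482
finger_force: 0.0
```

Emit:
drive_tool:
  series:
    - [[-3.5, -0.5, 0, 0, 4.5], [-3.5, -0.5, 0, 0, 4.5], [-3.5, -0.5, 0, 0, 4.5], [-3.5, -0.5, 0, 0, 4.5], [-3.5, -0.5, 0, 0, 4.5]]

```text
time_s: 22.83
ee_pos: [456.9, -20.4, 156.2]
tool_rot: [[0.021, 1.0, 0.001], [1.0, -0.021, -0.0], [-0.0, 0.001, -1.0]]
wrist_force: [0.8, -0.7, 0.5]
opening: 0.482
finger_force: 0.0
```

Emit:
drive_tool:
  series:
    - [[-3.5, -0.5, 0, 0, 4.5], [-3.5, -0.5, 0, 0, 4.5], [-3, -0.5, 0, 0, 4.5], [0, 0, 0, 0, 4.5], [0, 0, 0, 0, 4.5]]

```text
time_s: 23.25
ee_pos: [439.9, -119.8, 156.0]
tool_rot: [[0.025, 1.0, 0.001], [1.0, -0.025, 0.0], [0.0, 0.001, -1.0]]
wrist_force: [0.5, 0.6, -0.1]
opening: 0.478
finger_force: 0.0
```

```bash
python3 - <<'E'
from h import *
np.set_printoptions(precision=1,suppress=True)
go(486,155,10)
a,_=capture('side');b,_=capture('top');D=np.median([capture('top')[1] for _ in range(5)],0)
A=cv2.resize(a[200:310,240:350],(400,400),interpolation=cv2.INTER_CUBIC);B=cv2.resize(b[170:275,160:290],(400,323),interpolation=cv2.INTER_CUBIC)
o=np.zeros((400,800,3),'uint8');o[:,:400]=A;o[:323,400:]=B;cv2.imwrite('pics/v4.png',o)
for x in(450,486,520):
  for y in(65,100,120,190,205,245):
    u=proj('top',[[x,y,38]])[0].round().astype(int);w=pts('top',np.array([u+[i,j] for i in(-1,0,1) for j in(-1,0,1)]),[D[u[1]+j,u[0]+i] for i in(-1,0,1) for j in(-1,0,1)]);print(x,y,np.median(w[:,2]).round(1),end='; ')
E
```

```text
t 23.25 pos [ 439.9 -119.8  155.9] yaw 1.5453 tilt [0. 0.] q6 -0.37 open 45.0 F [ 0.5  0.6 -0.1] M [-0.  -0.1  0. ]
move cm [27.6  3.9 14.6] turn None
450 65 38.2; 450 100 31.8; 450 120 36.3; 450 190 36.8; 450 205 32.8; 450 245 37.4; 486 65 37.4; 486 100 39.0; 486 120 37.9; 486 190 37.3; 486 205 37.8; 486 245 38.0; 520 65 37.9; 520 100 37.0; 520 120 38.0; 520 190 36.8; 520 205 32.0; 520 245 37.7;
```

View pics/v4.png

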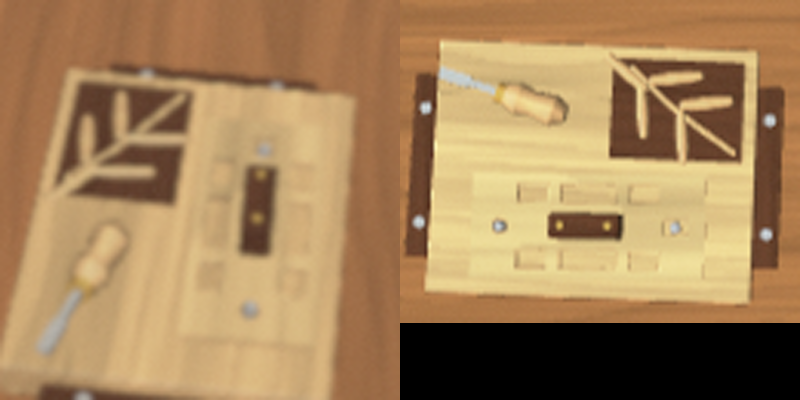

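The pictures show the template flat (top at about 38 mm everywhere), with the tall pin through the round hole at (498,226) and the short pin in the slot at (676,228). The palm gouge has not moved and the arm is clear, so I'm handing in.

```bash
python3 -c "
from station import finish_job
print(finish_job())"
```

```text
the job is handed in; nothing more can be done
None
```

The template is on both pins, lying flat on the panel and released, with only light contact felt (about 2 N) and nothing else seen to move. I handed the job in at about 24 s, and no verdict came back.

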